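Clamp the sample carrier with the ratchet knob

ROBOT

A 6-joint arm with a two-finger parallel gripper is mounted at the origin on the work surface. World frame = base frame: x ahead of the robot, y to its left, z up, the work surface at z = 0. Lengths are in mm, angles in rad, forces in N, time in s.
With the tool pointing down it reaches from about 275 to 750 mm from the base axis. Payload 10.2 kg.
Tool frame: the origin (TCP) lies on the centre line of the jaws, within the pads' length; the fingertips stand 19 mm ahead of it and the grasp point (between the pads) is the TCP; z points along the fingers, x is the direction in which the jaws open and shut, and the axes are right-handed (so a half turn about z gives the same grasp; the last joint's range is limited). The gripper opens to 85 mm and grips with 20 to 120 N. Pads are 22 mm wide; open, the fingers measure 114 mm over their backs; the gripper's body (76 mm by 85 mm) begins 54 mm behind the grasp point. The pads swing forward as they close: fully open they stand 13 mm farther back than shut.
Start: joints at [-1.325, 0.313, 1.498, -0, 1.331, -0.223], TCP at [237.192, -468.371, 250.294] pointing down, gripper open.
Joint ranges: [-2.94, 2.94], [-0.97, 2.17], [0.19, 2.56], [-1.23, 4.37], [0.02, 3.11], [-2.88, 2.88]. Speed limits (rad/s): [2.39, 2.39, 3.01, 3.14, 3.14, 3.14].

INTERFACE

Orientations are given as a 3x3 rotation matrix whose columns are the frame's x, y, z axes.
In Python, from station import bot gives the robot as it stands. The module is installed in compiled form; this text tells all that it offers.
- The arm moves only by the tool jog_arm, never from a script. Its argument "deltas" is a list of rows, each an object of numbers: "x", "y", "z": the shift along the tool's x, y, z in mm; "wx", "wy", "wz": the turn, a rotation vector about the tool's x, y, z in rad. A call has exactly 8 rows; each row shifts and turns the commanded pose from where the row before left it, along the tool's axes as they then stand; what a row does not reach is not made up. A row lasts 1/10 s, in which the tool goes at most 50 mm and 8.59 degrees, less where a joint would pass 70% of its speed; a pose out of reach is approached as far as the arm can. A call with a gripper value outside its range is refused whole. "claw" is the opening in per cent of the stroke, from 0 (shut) to 100 (fully open), set as the call begins (left out, the last holds). The fingers move at their own pace and stop on an object; "force" is the grip in N (left out, the last holds). Time passes only in rows, so rows that do not move let the fingers close, or fill a call up. It gives the time, the measured TCP pose, the force and the opening at its end, in the units of the state.
- bot.read_state(): the state, without advancing time (a new reading comes with each control period).
- bot.capture(name): name is "side" or "top" or "wrist"; returns a dict with "pixels" (400x640x3 uint8, red, green, blue), "vertical_fov" (degrees; the focal length in pixels is half the picture's height over the tangent of half this angle, whatever the lens; pixels are square), "cx", "cy" (the principal point, pixels), "origin" and "attitude" of the camera in the world. Camera axes: x right, y down, z forward; pixel columns grow to the right and rows downward; lengths in mm; the calibration is good to about 2 mm. A picture is of the moment at which its call begins. There is no depth.
- bot.close_job(): hands the job in, once; it reports no verdict.
Trained networks look in a picture, given as the dict that the camera call returned (one of the last four; its "shot" number tells which), for a name from the list of things; names that differ only in an ending like _2 or _b are one class to them, and where a whole thing is asked for, a point or a joint stands for the part that bears it (a point fixed in the world has none). Each returns a list of dicts, best first, with "score" (0 to 1); they miss things now and then, are a little off and sometimes report something else, mostly with a low value. They report only what shows in the picture. A call takes as long as a camera call. They do not tell look-alikes from the thing itself.
- bot.find_in(picture, name): "bbox" ([left, top, right, bottom] in pixels, round what is visible of it).
- bot.cut_out(picture, name): "region" (400x640 bool, what is visible of it) and "bbox" ([left, top, right, bottom] in pixels, round what is visible of it).
The state is a dict: "t": time; "q": joint angles; "qd": joint speeds; "tau": joint torques, N m; "tcp_pos": TCP position; "ee_rot": TCP orientation; "ft_force": force on the tool from outside, world axes, zero at the start; "torque": the same for the moment, N m; "opening": finger opening in mm.
Only numpy, scipy, OpenCV 4.12 (cv2) and the standard library are available. Lean on these libraries where they do the work, as an engineer would, in place of code of your own. Each camera call takes 0.05 s, during which the arm holds its last target.

TASK

One of the two clamp fixtures on the optical table holds a sample carrier, its clamp finger still open. Turn that fixture's ratchet knob clockwise until the finger has pushed the carrier home and the knob slips at its set torque for some 20 degrees, then let go with the finger shut on the carrier. Leave the clamp of the empty fixture as it is.

Things in the scene. Friction and masses are not known exactly. Their poses are not given: they have to be found in the camera images.
- knob_grip (a point): Grip point on the upright axis of the loaded fixture's knob, 70 mm above the table: a black ribbed drum 42 mm across (top at 46 mm) with an upright aluminium bar on it, 42 long, 14 thick, 36 high (top at 82 mm), to be pinched across the 14 mm. x axis along the bar, z up; turns with the knob. The steel plate, its finger and the carrier (60 x 50 x 14, brass disc on top) stay below 33 mm.
- finger (a joint): Loaded fixture's clamp finger (rad), a 45 mm steel arm with a brass roller, under the knob and on its axis. 0 wide open; grows clockwise seen from above; about 0.70 when it holds the carrier home against the stop. Starts at 0.05 to 0.4, turns with the knob (drag 0.02 N m), stays where it is left.
- ratchet (a joint): Turn of that knob relative to its finger (rad), clockwise from above. 0 at the start and while the finger swings freely; grows once the finger is stopped and the knob slips, smoothly, at its set torque of 0.15 N m. Turned back, the knob takes the finger back with it (no slip that way).
- spare_roller (a point): Centre of the brass roller at the tip of the other, empty fixture's finger, 45 mm from its knob's axis, 20 mm above the table. That fixture is the same but holds no carrier; its clamp is to be left alone.
Mind the look-alikes: they are no part of the job. Leave any pink or white look-alike of the part that bears knob_grip alone.

How it is judged (in metres and radians):
At the end, for the whole second after the job is handed in: The loaded fixture's knob has slipped by more than 0.2 rad (about 11 degrees) relative to its finger, and the finger is left shut on the carrier, which is home against its stop (finger angle between 0.66 and 0.78 rad) (value of joint ratchet above 0.2 rad and value of joint finger between 0.66 and 0.78 rad); the robot touches nothing.
It fails at once if the clamp finger of the empty fixture is moved by more than 10 mm (distance of spare_roller from where it was at the start of the episode above 0.01 m).
It also fails if it takes over 32 s, if anything falls off the work surface, if the arm or the gripper's body presses on something with over 40 N, if the wrist force passes 120 N, or if a joint passes its speed limit or range.

## Working session

There is one attempt and no reset: what is moved stays moved. The work goes in short steps, Python scripts to look and compute and a tool call to move; the robot and the scene stay as the last step left them, time stands still between calls to the robot, and variables do not carry over. Pictures are saved under pics/ and viewed, and the job is handed in when it is done.

Besides the shell and the picture viewer there is one more tool, called as a command line: name --argument value ..., lists and objects as JSON in quotes. jog_arm: Moves the arm, as the interface text tells. Its arguments: {"type":"object","properties":{"deltas":{"type":"array","items":{"type":"object","properties":{"x":{"type":"number"},"y":{"type":"number"},"z":{"type":"number"},"wx":{"type":"number"},"wy":{"type":"number"},"wz":{"type":"number"}}}},"claw":{"type":"number"},"force":{"type":"number"}},"required":["deltas"]}

```bash
mkdir -p pics; cat > h.py <<'E'
import numpy as np, cv2
from station import bot
def save(p,n): cv2.imwrite('pics/'+n,cv2.cvtColor(np.ascontiguousarray(p['pixels']),cv2.COLOR_RGB2BGR))
def ray(p,u,v,z):
    f=200/np.tan(np.radians(p['vertical_fov'])/2)
    d=np.array(p['attitude'])@np.array([(u-p['cx'])/f,(v-p['cy'])/f,1.])
    o=np.array(p['origin']); return o+d*(z-o[2])/d[2]
def proj(p,X):
    f=200/np.tan(np.radians(p['vertical_fov'])/2)
    c=np.array(p['attitude']).T@(np.array(X)-np.array(p['origin'])); return c[:2]/c[2]*f+[p['cx'],p['cy']]
E
python3 - <<'E'
from h import *
for n in ['top','side']:
    p=bot.capture(n); save(p,n+'1.png'); print(n,p['origin'],p['vertical_fov'])
    for k in ['knob_grip','finger','spare_roller']:
        for d in bot.cut_out(p,k): 
            v,u=np.nonzero(d['region']); print(k,round(d['score'],2),np.round(d['bbox']),u.mean(),v.mean(),len(u), ray(p,u.mean(),v.mean(),70).round())
s=bot.read_state();print(s['t'],s['tcp_pos'],s['ee_rot'],s['opening'])
E
```

```text
top [289.16646909  -9.61619964 874.71801845] 54.84106124896549
knob_grip 0.87 [396. 151. 416. 177.] 406.38616714697406 165.69740634005763 347 [ 461. -169.   70.]
knob_grip 0.61 [244. 229. 265. 251.] 253.6818181818182 239.57954545454547 352 [304. 151.  70.]
finger 0.85 [388. 154. 419. 182.] 403.90201005025125 167.18844221105527 398 [ 458. -164.   70.]
finger 0.8 [236. 226. 266. 257.] 251.3375314861461 241.12846347607052 397 [301. 156.  70.]
spare_roller 0.83 [249. 132. 275. 163.] 261.56616052060735 150.40997830802604 461 [494. 140.  70.]
side [358.31400068 735.80465517 553.52832406] 52.45597290029309
knob_grip 0.74 [350. 250. 376. 281.] 365.5327102803738 265.1323987538941 642 [305. 177.  70.]
knob_grip 0.58 [288. 167. 307. 186.] 295.71084337349396 176.62048192771084 332 [ 463. -147.   70.]
finger 0.57 [290. 162. 304. 198.] 296.27964205816556 179.85011185682328 447 [ 460. -131.   70.]
finger 0.57 [355. 248. 384. 296.] 366.9664179104478 269.9017412935323 804 [303. 189.  70.]
spare_roller 0.66 [249. 239. 274. 291.] 261.66206030150755 260.38693467336685 796 [493. 173.  70.]
0.4 [ 237.19383432 -468.33524997  250.2256042 ] [[ 4.51847545e-01 -8.92095170e-01 -5.12270691e-05]
 [-8.92095156e-01 -4.51847547e-01  1.65431733e-04]
 [-1.70727675e-04 -2.90505023e-05 -9.99999985e-01]] 85.50162919569712
```

View pics/top1.png

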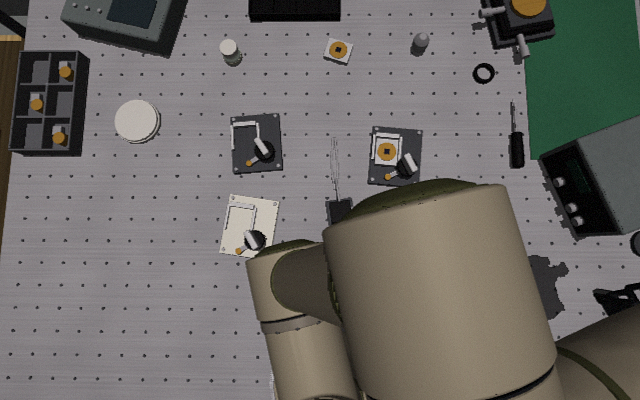

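View pics/side1.png

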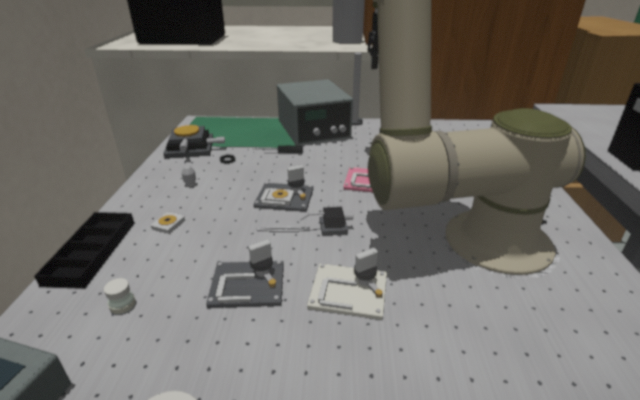

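```bash
python3 - <<'E'
import cv2,numpy as np
t=cv2.imread('pics/top1.png');s=cv2.imread('pics/side1.png')
c=[t[110:190,210:310],t[125:205,360:460],t[200:280,200:300]]
cv2.imwrite('pics/crop1.png',np.hstack([cv2.resize(a,(266,213),interpolation=2) for a in c]))
c=[s[220:300,210:310],s[145:225,250:350],s[230:310,310:410]]
cv2.imwrite('pics/crop2.png',np.hstack([cv2.resize(a,(266,213),interpolation=2) for a in c]))
E
```

```text
(no output)
```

View pics/crop1.png

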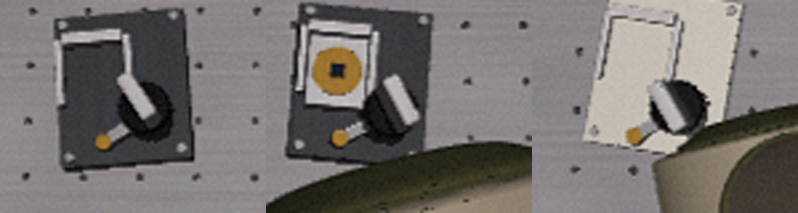

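View pics/crop2.png

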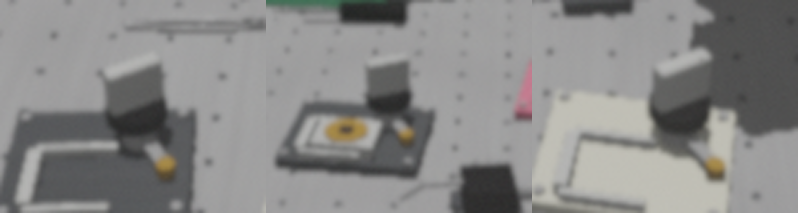

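Candidates in the top picture are:
- Empty steel fixture, knob (262,148)
- Loaded steel fixture with the brass-disc carrier, knob (406,165)
- White look-alike, knob (254,240)
- Pink look-alike, only in the side picture, near (360,180)

I choose the knob at (406,165). The crop shows a dark plate, a carrier with a brass disc and an open finger. Next I move above it.

jog_arm --deltas '[{"x": -21, "y": -41, "z": 3}, {"x": -21, "y": -41, "z": 3}, {"x": -21, "y": -41, "z": 3}, {"x": -21, "y": -41, "z": 3}, {"x": -21, "y": -41, "z": 3}, {"x": -21, "y": -41, "z": 3}, {"x": -21, "y": -41, "z": 3}, {"x": -21, "y": -41, "z": 3}]'

```text
invalid input
```

```bash
python3 - <<'E'
from h import *
for n in ['wrist','top']:
    p=bot.capture(n); save(p,n+'2.png'); print(n,p['origin'],p['vertical_fov'])
    for k in ['knob_grip','finger']:
        for d in bot.cut_out(p,k): 
            v,u=np.nonzero(d['region']); print(k,round(d['score'],2),np.round(d['bbox']),u.mean(),v.mean(),len(u), ray(p,u.mean(),v.mean(),70).round())
s=bot.read_state();print(s['t'],s['tcp_pos'],s['ee_rot'],s['q'])
E
```

```text
wrist [ 305.02669511 -432.63313415  373.45323176] 67.4511878268746
knob_grip 0.91 [117.  62. 174. 112.] 145.84563456345634 89.05220522052205 2222 [ 242. -277.   70.]
finger 0.81 [114.  64. 177. 115.] 145.2333916083916 89.15821678321679 2288 [ 242. -276.   70.]
top [289.16646909  -9.61619964 874.71801845] 54.84106124896549
knob_grip 0.72 [243. 231. 264. 254.] 253.50898203592814 240.01796407185628 334 [303. 152.  70.]
knob_grip 0.54 [398. 153. 419. 175.] 406.459940652819 165.19287833827894 337 [ 462. -169.   70.]
finger 0.98 [386. 154. 418. 179.] 403.33658536585364 167.05853658536586 410 [ 458. -162.   70.]
finger 0.67 [235. 227. 263. 256.] 251.1277108433735 241.75180722891565 415 [299. 157.  70.]
0.7 [ 237.19574011 -468.35638079  250.30177167] [[ 4.51865129e-01 -8.92086265e-01 -2.36932476e-05]
 [-8.92086266e-01 -4.51865129e-01 -4.95342984e-06]
 [-6.28726568e-06  2.33747030e-05 -1.00000000e+00]] [-1.32537565e+00  3.12869088e-01  1.49772184e+00 -2.48992331e-05
  1.33100268e+00 -2.23428399e-01]
```

View pics/wrist2.png

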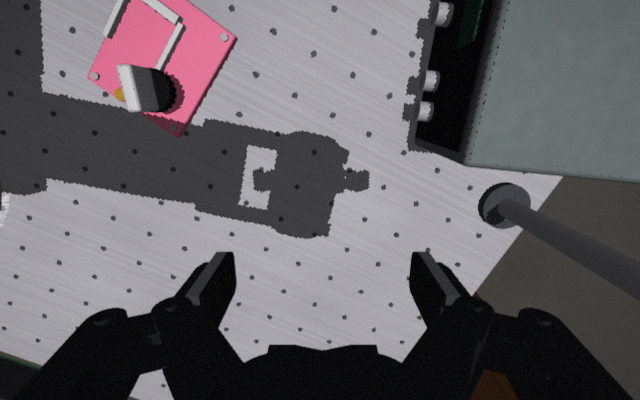

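jog_arm --deltas '[{"x": -21, "y": -32, "z": 3, "wx": 0, "wy": 0, "wz": 0}, {"x": -21, "y": -32, "z": 3, "wx": 0, "wy": 0, "wz": 0}, {"x": -21, "y": -32, "z": 3, "wx": 0, "wy": 0, "wz": 0}, {"x": -21, "y": -32, "z": 3, "wx": 0, "wy": 0, "wz": 0}, {"x": -21, "y": -32, "z": 3, "wx": 0, "wy": 0, "wz": 0}, {"x": -21, "y": -32, "z": 3, "wx": 0, "wy": 0, "wz": 0}, {"x": -21, "y": -32, "z": 3, "wx": 0, "wy": 0, "wz": 0}, {"x": -21, "y": -32, "z": 3, "wx": 0, "wy": 0, "wz": 0}]' --claw 100 --force 60

```text
t: 1.5
tcp_pos: [390.2, -201.4, 226.4]
ee_rot: [[0.452, -0.892, 0.0], [-0.892, -0.452, -0.0], [0.001, -0.0, -1.0]]
ft_force: [0.2, -0.2, -0.2]
opening: 85.5
```

```bash
python3 - <<'E'
from h import *
import pickle
p=bot.capture('wrist'); save(p,'wrist3.png'); print(p['origin'])
pickle.dump(p,open('w3.pkl','wb'))
for k in ['knob_grip','finger']:
        for d in bot.cut_out(p,k): 
            v,u=np.nonzero(d['region']); print(k,round(d['score'],2),np.round(d['bbox']),u.mean(),v.mean(),len(u), ray(p,u.mean(),v.mean(),70).round())
            if k=='knob_grip':
                b=np.round(d['bbox']).astype(int); q=p['pixels'][b[1]-60:b[3]+60,b[0]-60:b[2]+60]; print(b)
                cv2.imwrite('pics/k3.png',cv2.resize(q[:,:,::-1],None,fx=3,fy=3)); break
E
```

```text
[ 458.02116223 -165.66692265  349.62210574]
knob_grip 0.89 [311.  77. 361. 129.] 333.64663890541345 101.15229030339084 1681 [ 465. -174.   70.]
[311  77 361 129]
finger 0.73 [287.  74. 353. 128.] 327.63655244029076 101.3073727933541 1926 [ 463. -169.   70.]
finger 0.64 [275. 290. 333. 356.] 310.6035648432698 314.22987092808853 1627 [ 254. -255.   70.]
```

View pics/wrist3.png

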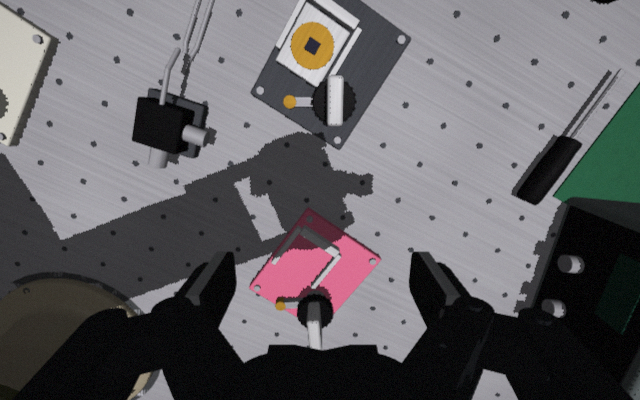

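View pics/k3.png

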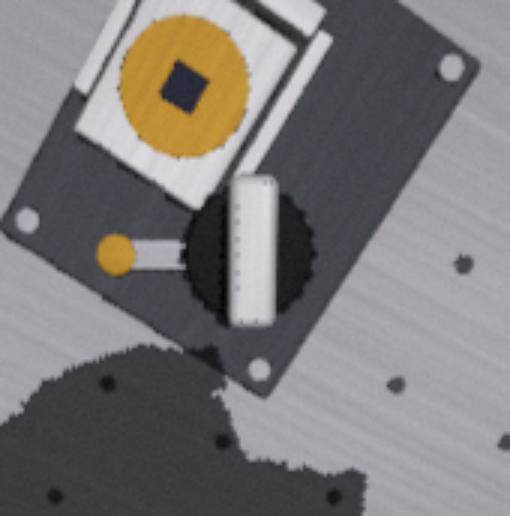

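```bash
python3 - <<'E'
from h import *
import pickle
p=pickle.load(open('w3.pkl','rb'))
P=lambda x,y,z: ray(p,251+x/3,17+y/3,z)
a,b=P(256,178,82),P(253,325,82); c=(a+b)/2; d=a-b
print(a,b,c,np.linalg.norm(d),np.degrees(np.arctan2(d[1],d[0])))
print('drum',P(250,253,46)); r=P(116,255,20); print('roller',r, np.linalg.norm(r[:2]-c[:2]))
R=np.array(bot.read_state()['ee_rot']);t=np.array(bot.read_state()['tcp_pos'])
print(t, R.T@(np.array([c[0],c[1],74])-t)); print('tool bar dir',R.T@d)
X=np.linalg.norm(P(238,250,82)-P(273,250,82));print('width',X)
E
```

```text
[ 483.55557377 -166.58004507   82.        ] [ 448.04822249 -184.19236552   82.        ] [ 465.80189813 -175.38620529   82.        ] 39.63541126596804 26.38228462213326
drum [ 466.25524227 -175.38366986   46.        ]
roller [ 445.244893   -134.77021756   20.        ] 45.52196084759007
[ 390.24096265 -201.41883917  226.31417119] [ 11.19222653 -79.13029892 152.31509971]
tool bar dir [ 4.65934438e-01 -3.96326725e+01  6.80837006e-04]
width 9.911155962378286
```

jog_arm --deltas '[{"x": 4, "y": -27, "z": 5, "wx": 0, "wy": 0, "wz": 0}, {"x": 4, "y": -26, "z": 15, "wx": 0, "wy": 0, "wz": 0}, {"x": 3, "y": -26, "z": 25, "wx": 0, "wy": 0, "wz": 0}, {"x": 0, "y": 0, "z": 35, "wx": 0, "wy": 0, "wz": 0}, {"x": 0, "y": 0, "z": 35, "wx": 0, "wy": 0, "wz": 0}, {"x": 0, "y": 0, "z": 25, "wx": 0, "wy": 0, "wz": 0}, {"x": 0, "y": 0, "z": 14, "wx": 0, "wy": 0, "wz": 0}, {"x": 0, "y": 0, "z": 0, "wx": 0, "wy": 0, "wz": 0}]' --claw 100 --force 60

```text
t: 2.45
tcp_pos: [464.1, -177.5, 70.7]
ee_rot: [[0.451, -0.893, -0.003], [-0.893, -0.451, 0.002], [-0.003, 0.002, -1.0]]
ft_force: [-0.4, 0.6, 0.4]
opening: 85.6
```

```bash
python3 - <<'E'
from h import *
p=bot.capture('wrist'); save(p,'wrist4.png')
s=bot.read_state();print(s['tcp_pos'],s['ft_force'],s['q'])
E
```

```text
[ 464.73964338 -177.74764173   72.04300702] [-0.13886608 -0.6814831   0.49309812] [-6.01173186e-01  4.77962592e-01  1.78130591e+00 -1.20767678e-04
  8.83445060e-01  5.02019337e-01]
```

View pics/wrist4.png

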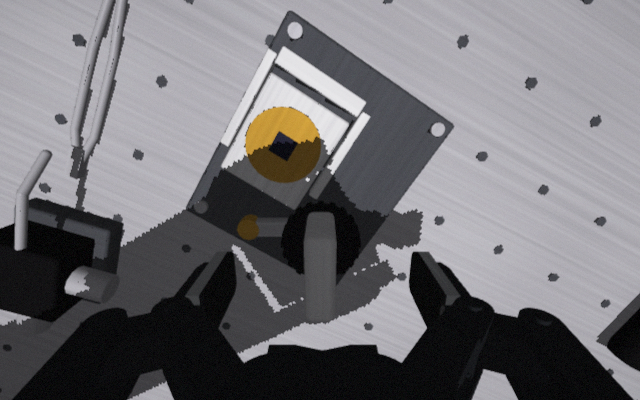

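The bar stands at column 320, centred between the jaws at 235 and 412. The roller at (248,227) is on the open side and the carrier is loaded, so I close now with a 1–2 mm trim.

jog_arm --deltas '[{"x": -1.5, "y": -2, "z": 0, "wx": 0, "wy": 0, "wz": 0}, {"x": 0, "y": 0, "z": 0, "wx": 0, "wy": 0, "wz": 0}, {"x": 0, "y": 0, "z": 0, "wx": 0, "wy": 0, "wz": 0}, {"x": 0, "y": 0, "z": 0, "wx": 0, "wy": 0, "wz": 0}, {"x": 0, "y": 0, "z": 0, "wx": 0, "wy": 0, "wz": 0}, {"x": 0, "y": 0, "z": 0, "wx": 0, "wy": 0, "wz": 0}, {"x": 0, "y": 0, "z": 0, "wx": 0, "wy": 0, "wz": 0}, {"x": 0, "y": 0, "z": 0, "wx": 0, "wy": 0, "wz": 0}]' --claw 0 --force 60

```text
t: 3.3
tcp_pos: [466.5, -174.9, 72.7]
ee_rot: [[0.452, -0.892, 0.001], [-0.892, -0.452, -0.001], [0.001, -0.0, -1.0]]
ft_force: [-0.6, -0.6, 6.3]
opening: 13.1
```

```bash
python3 - <<'E'
from h import *
s=bot.read_state();print(s['t'],s['tcp_pos'],s['ft_force'],s['torque'],s['opening'])
E
```

```text
3.3 [ 466.45682208 -174.94533461   72.67031104] [-0.60117451 -0.60316262  6.31945867] [-0.1078308   0.18115218 -0.0102479 ] 13.052708754918802
```

Gripped with the opening at 13 mm. Now I turn clockwise, watching the moment.

jog_arm --deltas '[{"x": 0, "y": 0, "z": 0, "wx": 0, "wy": 0, "wz": 0.06}, {"x": 0, "y": 0, "z": 0, "wx": 0, "wy": 0, "wz": 0.06}, {"x": 0, "y": 0, "z": 0, "wx": 0, "wy": 0, "wz": 0.06}, {"x": 0, "y": 0, "z": 0, "wx": 0, "wy": 0, "wz": 0.06}, {"x": 0, "y": 0, "z": 0, "wx": 0, "wy": 0, "wz": 0.06}, {"x": 0, "y": 0, "z": 0, "wx": 0, "wy": 0, "wz": 0}, {"x": 0, "y": 0, "z": 0, "wx": 0, "wy": 0, "wz": 0}, {"x": 0, "y": 0, "z": 0, "wx": 0, "wy": 0, "wz": 0}]'

```text
t: 4.1
tcp_pos: [466.5, -175.1, 72.7]
ee_rot: [[0.169, -0.986, 0.001], [-0.986, -0.169, -0.001], [0.001, -0.001, -1.0]]
ft_force: [-0.6, -2.6, 5.3]
opening: 13.1
```

```bash
cat > st.py <<'E'
from h import *
import sys
p=bot.capture('wrist'); save(p,sys.argv[1])
s=bot.read_state();R=np.array(s['ee_rot']);print(s['t'],s['tcp_pos'],s['ft_force'],s['torque'],s['opening'],s['q'][5],'jaw x ang',np.arctan2(R[1,0],R[0,0]))
E
python3 st.py wrist5.png
```

```text
4.15 [ 466.50760062 -175.10993617   72.67914262] [-0.22998215 -2.43315864  5.20336683] [-0.33542111  0.12495441 -0.02577112] 13.100805902688192 0.8064760912003935 jaw x ang -1.4007698758529104
```

View pics/wrist5.png

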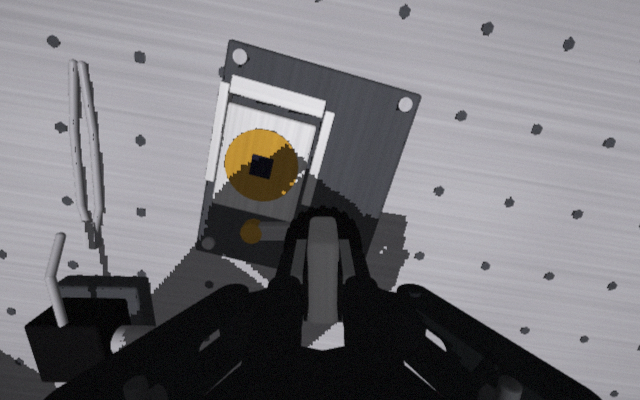

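The finger turned with the knob: the roller is at (251,231), just reaching the carrier's edge. The moment is still low, so I go on.

jog_arm --deltas '[{"x": 0, "y": 0, "z": 0, "wx": 0, "wy": 0, "wz": 0.05}, {"x": 0, "y": 0, "z": 0, "wx": 0, "wy": 0, "wz": 0.05}, {"x": 0, "y": 0, "z": 0, "wx": 0, "wy": 0, "wz": 0.05}, {"x": 0, "y": 0, "z": 0, "wx": 0, "wy": 0, "wz": 0.05}, {"x": 0, "y": 0, "z": 0, "wx": 0, "wy": 0, "wz": 0.05}, {"x": 0, "y": 0, "z": 0, "wx": 0, "wy": 0, "wz": 0.05}, {"x": 0, "y": 0, "z": 0, "wx": 0, "wy": 0, "wz": 0}, {"x": 0, "y": 0, "z": 0, "wx": 0, "wy": 0, "wz": 0}]'

```text
t: 4.95
tcp_pos: [466.6, -175.3, 72.7]
ee_rot: [[-0.129, -0.992, 0.001], [-0.992, 0.129, -0.001], [0.001, -0.001, -1.0]]
ft_force: [-1.2, -3.7, 5.0]
opening: 13.1
```

```bash
python3 st.py wrist6.png
```

```text
5.0 [ 466.53134392 -175.28670285   72.69235082] [-0.8699712  -3.20962132  4.55090506] [-0.54058721  0.07843889 -0.03557608] 12.578585124811104 1.1060066277578995 jaw x ang -1.700259693571972
```

View pics/wrist6.png

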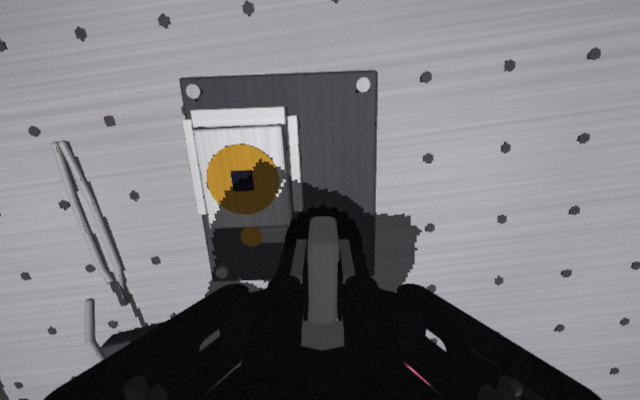

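The finger still follows, with the roller at (251,236) on the carrier's lower edge. There is still a small gap at the stop, near (240,127).

jog_arm --deltas '[{"x": 0, "y": 0, "z": 0, "wx": 0, "wy": 0, "wz": 0.05}, {"x": 0, "y": 0, "z": 0, "wx": 0, "wy": 0, "wz": 0.05}, {"x": 0, "y": 0, "z": 0, "wx": 0, "wy": 0, "wz": 0.05}, {"x": 0, "y": 0, "z": 0, "wx": 0, "wy": 0, "wz": 0.05}, {"x": 0, "y": 0, "z": 0, "wx": 0, "wy": 0, "wz": 0.05}, {"x": 0, "y": 0, "z": 0, "wx": 0, "wy": 0, "wz": 0.05}, {"x": 0, "y": 0, "z": 0, "wx": 0, "wy": 0, "wz": 0}, {"x": 0, "y": 0, "z": 0, "wx": 0, "wy": 0, "wz": 0}]'

```text
t: 5.8
tcp_pos: [466.5, -175.5, 72.7]
ee_rot: [[-0.416, -0.909, 0.001], [-0.909, 0.416, -0.002], [0.001, -0.002, -1.0]]
ft_force: [-1.5, -6.2, 4.8]
opening: 12.9
```

```bash
python3 st.py wrist7.png
```

```text
5.85 [ 466.52129268 -175.46415409   72.69265712] [-1.0201876  -5.16396997  4.8575085 ] [-0.9407513   0.22723486 -0.00251119] 13.196958975932482 1.4058772252990719 jaw x ang -2.0001299570532955
```

View pics/wrist7.png

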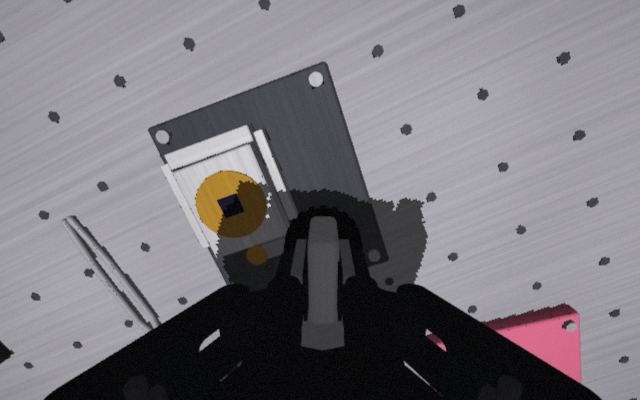

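```bash
cat > fa.py <<'E'
from h import *
def ang(p,u,v):
    r=ray(p,u,v,20)[:2]-np.array([466.2,-175.4]); return np.hypot(*r),np.arctan2(r[1],r[0])
E
python3 - <<'E'
from fa import *
p=bot.capture('wrist'); q=p['pixels'].astype(int)
a0=None
for u,v in [(256,254)]: print(ang(p,u,v))
import pickle; w=pickle.load(open('w3.pkl','rb')); print(ang(w,251+116/3,17+255/3))
E
```

```text
(np.float64(47.3488453456085), np.float64(1.5071830036090934))
(np.float64(45.71537739634491), np.float64(2.0469701668607305))
```

Finger moved about 0.54 rad against 0.90 rad for the knob, so it is slipping and the carrier is home. I turn a bit more for margin.

jog_arm --deltas '[{"x": 0, "y": 0, "z": 0, "wx": 0, "wy": 0, "wz": 0.04}, {"x": 0, "y": 0, "z": 0, "wx": 0, "wy": 0, "wz": 0.04}, {"x": 0, "y": 0, "z": 0, "wx": 0, "wy": 0, "wz": 0.04}, {"x": 0, "y": 0, "z": 0, "wx": 0, "wy": 0, "wz": 0.04}, {"x": 0, "y": 0, "z": 0, "wx": 0, "wy": 0, "wz": 0.04}, {"x": 0, "y": 0, "z": 0, "wx": 0, "wy": 0, "wz": 0}, {"x": 0, "y": 0, "z": 0, "wx": 0, "wy": 0, "wz": 0}, {"x": 0, "y": 0, "z": 0, "wx": 0, "wy": 0, "wz": 0}]'

```text
t: 6.7
tcp_pos: [466.5, -175.6, 72.7]
ee_rot: [[-0.589, -0.808, 0.001], [-0.808, 0.588, -0.002], [0.001, -0.002, -1.0]]
ft_force: [-1.9, -6.5, 4.4]
opening: 13.2
```

```bash
python3 st.py wrist8.png; python3 - <<'E'
import cv2
for n in (7,8):
    a=cv2.imread(f'pics/wrist{n}.png')[120:290,140:330]; cv2.imwrite(f'pics/c{n}.png',cv2.convertScaleAbs(cv2.resize(a,None,fx=3,fy=3,interpolation=2),alpha=1.6))
a=cv2.hconcat([cv2.resize(cv2.imread(f'pics/c{n}.png'),(400,358)) for n in (7,8)]);cv2.imwrite('pics/c78.png',a)
E
```

```text
6.75 [ 466.45172167 -175.5629783    72.68771693] [-0.90410094 -5.48950314  5.46197148] [-1.07850953  0.31229507 -0.00719504] 12.890440997721607 1.6058614036758811 jaw x ang -2.200060515304134
```

View pics/c78.png

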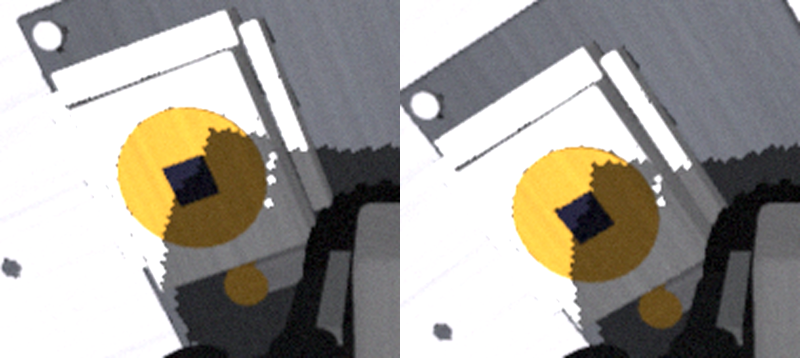

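```bash
python3 - <<'E'
from fa import *
p=bot.capture('wrist'); print(ang(p,263.5,265.8))
E
```

```text
(np.float64(47.3205144202882), np.float64(1.5174626463396723))
```

jog_arm --deltas '[{"x": 0, "y": 0, "z": 0, "wx": 0, "wy": 0, "wz": 0}, {"x": 0, "y": 0, "z": 0, "wx": 0, "wy": 0, "wz": 0}, {"x": 0, "y": 0, "z": 0, "wx": 0, "wy": 0, "wz": 0}, {"x": 0, "y": 0, "z": 0, "wx": 0, "wy": 0, "wz": 0}, {"x": 0, "y": 0, "z": 0, "wx": 0, "wy": 0, "wz": 0}, {"x": 0, "y": 0, "z": 0, "wx": 0, "wy": 0, "wz": 0}, {"x": 0, "y": 0, "z": 0, "wx": 0, "wy": 0, "wz": 0}, {"x": 0, "y": 0, "z": 0, "wx": 0, "wy": 0, "wz": 0}]' --claw 100

```text
t: 7.6
tcp_pos: [466.2, -174.7, 72.3]
ee_rot: [[-0.59, -0.807, -0.0], [-0.807, 0.59, 0.0], [-0.0, 0.0, -1.0]]
ft_force: [-0.3, 0.0, 0.1]
opening: 85.3
```

jog_arm --deltas '[{"x": 0, "y": 0, "z": -10, "wx": 0, "wy": 0, "wz": 0}, {"x": 0, "y": 0, "z": -20, "wx": 0, "wy": 0, "wz": 0}, {"x": 0, "y": 0, "z": -30, "wx": 0, "wy": 0, "wz": 0}, {"x": 0, "y": 10, "z": -30, "wx": 0, "wy": 0, "wz": 0}, {"x": 0, "y": 20, "z": -30, "wx": 0, "wy": 0, "wz": 0}, {"x": 0, "y": 25, "z": -20, "wx": 0, "wy": 0, "wz": 0}, {"x": 0, "y": 25, "z": -10, "wx": 0, "wy": 0, "wz": 0}, {"x": 0, "y": 0, "z": 0, "wx": 0, "wy": 0, "wz": 0}]' --claw 100

```text
t: 8.4
tcp_pos: [400.6, -126.4, 224.4]
ee_rot: [[-0.59, -0.808, 0.003], [-0.808, 0.59, -0.002], [-0.0, -0.003, -1.0]]
ft_force: [-0.2, 0.1, 0.6]
opening: 85.5
```

```bash
python3 st.py wrist9.png; python3 - <<'E'
from h import *
import pickle
p=bot.capture('wrist'); pickle.dump(p,open('w9.pkl','wb'))
t=bot.capture('top'); save(t,'top9.png'); print([np.round(d['bbox']) for d in bot.find_in(t,'spare_roller')])
E
```

```text
8.45 [ 401.43028086 -127.20508398  223.66420208] [ 0.19056909 -0.9565997  -0.13446877] [-0.02715701 -0.04284025 -0.01494653] 86.01587726211481 1.6149428415426843 jaw x ang -2.2016340681663222
[array([246., 135., 275., 164.])]
```

View pics/wrist9.png

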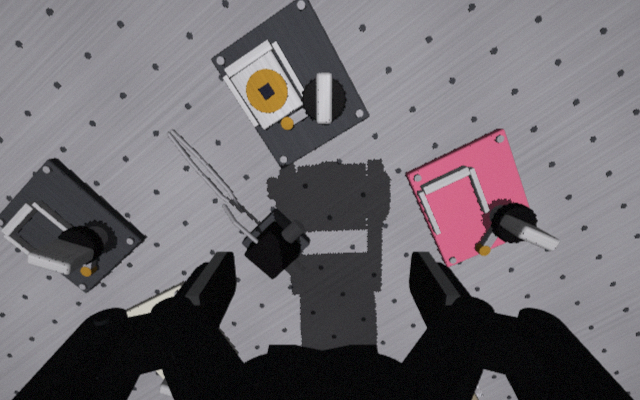

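```bash
python3 - <<'E'
from fa import *
import pickle
p=pickle.load(open('w9.pkl','rb')); print(ang(p,287.5,124))
a,b=ray(p,323.5,73,82),ray(p,323.5,123,82); d=a-b; print(a,b,(a+b)/2,'bar',np.arctan2(d[1],d[0]))
q=p['pixels'][30:170,200:380,::-1]; cv2.imwrite('pics/k9.png',cv2.resize(q,None,fx=4,fy=4,interpolation=2))
E
```

```text
(np.float64(45.30475390600794), np.float64(1.5014217950091473))
[ 482.65931682 -186.82348704   82.        ] [ 450.45533744 -163.3516564    82.        ] [ 466.55732713 -175.08757172   82.        ] bar -0.6298263285290243
```

View pics/k9.png

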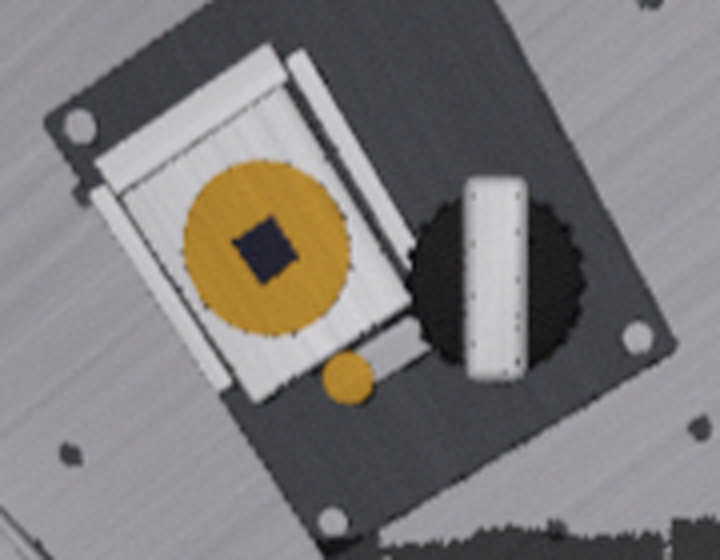

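The knob turned 1.09 rad and the finger 0.545 rad, so it slipped about 0.54 rad. The finger is unchanged since release and the carrier is against the stop. Handing in.

```bash
python3 -c "
from station import bot
print(bot.close_job())"
```

```text
the job is handed in; nothing more can be done
None
```

I turned the loaded fixture's knob about 1.09 rad clockwise, then opened the gripper, backed off about 150 mm up, and handed the job in at about 8.6 s of the 32 s allowed. `close_job()` gives no verdict, so the results below are my own camera and force checks.

- **Finger and carrier:** the finger swung about 0.54 rad and then stopped. It read about 1.51 rad world angle under load and about 1.50 rad after release, so it stayed put. In the last picture the carrier sits against its stop with the roller at its edge.
- **Ratchet slip:** about 0.54 rad (31°), well over the 0.2 rad needed and more than the 20° or so you asked for.
- **Forces:** the wrist force never read above about 8 N, and read about 1 N after release, so the robot touches nothing.
- **Empty fixture:** the arm stayed away from it. Its detected box in the top picture moved by no more than about 3 pixels, which is within the detector's noise.

I could not measure the finger's absolute angle, because its zero is not visible. The 0.66–0.78 rad band is inferred from the carrier being home.

The first move call was refused as invalid input. I sent it again with every field filled in, and no check failed.

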